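# Send the blue clip round the counter track

## Task

Stand the blue clip upright in the yellow carrier, then push the carrier along its track and round the bend, without lifting it out or forcing it, until it is home against the black stop with the orange plunger pushed fully in. Push only on the carrier, gently (the track gives way above 25 N), not on the track or the plunger, leave the other things on the counter where they are, and let go at the end.

Things in the scene. Friction and masses are not known exactly. Their poses are not given: they have to be found in the camera images.
- track: Fixed wooden plate, 300 x 300 x 4 mm, with an L-shaped channel between grey walls. Origin: on the counter at the centre of the bend, z up. Channel centre line: first leg along +y at x = -85 mm, from y = -160 to 0; a quarter bend of radius 85 mm about the origin, turning right, to (0, 85); second leg along +x at y = 85. 54 mm between walls. More than 25 N on it from the carrier is too much.
- entry (a point): Start of the first leg: on the channel floor (4 mm above the counter) on the centre line, at (-85, -160) mm in the track's axes; axes as the track's. The walls are 6 mm thick and their tops are 16 mm above the counter.
- bend_exit (a point): End of the bend, start of the second leg: on the channel floor on the centre line, at (0, 85) mm in the track's axes; axes as the track's. Farther along +x a rigid black stop (52 mm wide, top 41 mm above the counter, steel nut on it) is clamped across the channel. Its face is 116 to 141 mm from here along +x, different each time and not given: feel for it.
- plunger (a joint): How far the orange plunger in the stop's face is pushed in, m: 0 = out (5 mm proud of the face), 0.005 = fully in, flush, with the carrier bearing on the rigid stop. 20 mm wide, 14 mm high, middle 29 mm above the counter. The stop is cut back below, so the tray's end, not the shoe, bears. It resists with about 3 N of friction (5 to 7 N of push with the carrier), has no spring and stays where it is pushed.
- carrier_mid (a point): Carrier standing in the first leg, loose, 0.2 to 0.42 kg. Point: its centre, 17 mm above its underside, 21 mm above the counter. x along its length, at the start along the track's +y, the way it must go. On top an open yellow tray, 92 x 46 mm, inside 86 x 40, walls 3 mm, from 18 (floor) to 38 mm above the counter; its flat ends, 46 mm from the centre, can be pushed above the walls.
- carrier: The same carrier: origin at the centre of its underside, axes the same. Below the tray a black shoe with round ends (96 x 48 mm, 14 mm high, end radius 24 mm, so it reaches 2 mm beyond the tray at each end) runs in the channel with 3 mm play on each side.
- clip_mid (a point): Loose blue bulldog clip, 40 g, standing jaws down in the grey clip tray (floor 3 mm, rim 14 mm above the counter). 58 mm high; base 50 (x) x 26 (y) mm, 24 high; on it an upright grip 44 (x) x 14 (y) mm, from 24 to 58 mm above the underside, to be pinched across y. Point: its centre, half-way up, 29 mm above the underside.
- clip: The same blue clip; origin at the centre of its underside, same axes. It stands in one of four places in the tray, about 84 mm apart, the others taken by silver clips 24 mm high.
- silver1: Silver binder clip, 51 x 29 x 24 mm, in the clip tray; leave alone. Origin: centre of its underside, x along its length.
- silver2: Silver binder clip, 51 x 29 x 24 mm, in the clip tray; leave alone. Origin: centre of its underside, x along its length.
- silver3: Silver binder clip, 51 x 29 x 24 mm, in the clip tray; leave alone. Origin: centre of its underside, x along its length.
- bell: Brass call bell, 72 mm across, 52 mm high, on the track's base plate inside the bend; leave alone. Origin: centre of underside.
- pen_cup: White ceramic pen cup with pens, 76 mm across, 100 mm high (pens to 150); leave alone. Origin: centre of underside.
- stapler: Red stapler, 140 x 36 x 56 mm; leave alone. Origin: centre of underside.

How it is judged:
By the outcome, as a careful person would: the job done as asked, in the order asked, and still so for the second after the job is handed in, with the robot touching nothing.
It also fails if it takes over 70 s, if anything falls off the work surface, if the arm or the gripper's body presses on something with over 40 N, if the wrist force passes 120 N, or if a joint passes its speed limit or range.

## Robot

A 6-joint arm with a two-finger parallel gripper is mounted at the origin on the work surface. World frame = base frame: x ahead of the robot, y to its left, z up, the work surface at z = 0. Lengths are in m, angles in rad, forces in N, time in s.
With the tool pointing down it reaches from about 0.25 to 0.85 m from the base axis. Payload 12.5 kg.
Tool frame: the origin (TCP) lies on the centre line of the jaws, within the pads' length; the fingertips stand 14 mm ahead of it and the grasp point (between the pads) lies 5 mm behind it; z points along the fingers, y is the line along which they close (so a half turn about z gives the same grasp; the last joint's range is limited). The gripper opens to 93 mm and grips with 3 to 60 N. Pads are 15 mm wide; open, the fingers measure 128 mm over their backs; the gripper's body (75 mm by 188 mm) begins 65 mm behind the grasp point.
Start: joints at [-1.224, 0.351, 1.652, -0, 1.139, -0.085], TCP at [0.23, -0.499, 0.233] pointing down, gripper open.
Joint ranges: [-2.75, 2.75], [-0.79, 2.1], [0.01, 2.65], [-1.57, 4.71], [0.07, 3.14], [-2.87, 2.87]. Speed limits (rad/s): [2.22, 2.22, 2.79, 3.14, 3.14, 3.14].

## Interface

Orientations are given as a unit quaternion [w, x, y, z].
In Python, from rig import bot gives the robot as it stands.
- The arm moves only by the tool send_rows, never from a script. Its argument "increments" is text: rows parted by semicolons, each of 7 numbers parted by spaces: the shift along the tool's x, y, z in mm, then the turn, a rotation vector about the tool's x, y, z in rad, then the opening, from 0 (shut) to 1 (fully open). A call has 1 to 20 rows; each row shifts and turns the commanded pose from where the row before left it, along the tool's axes as they then stand; what a row does not reach is not made up. A row lasts 1/10 s, in which the tool goes at most 50 mm and 8.59 degrees, less where a joint would pass 70% of its speed; a pose out of reach is approached as far as the arm can. A call is refused whole if a number of a shift passes 50 or a number of a turn 0.15, either way. A call with a gripper value outside its range is refused whole. The fingers move at their own pace and stop on an object; the grip force is fixed at half the most. Time passes only in rows, so rows that do not move let the fingers close. It gives the time, the measured TCP pose, the force, the opening and the grip force at its end, in the units of the state.
- bot.sense(): the state, without advancing time (a new reading comes with each control period).
- bot.grab_frame(name): name is "scene" or "top" or "wrist"; returns a dict with "image" (480x640x3 uint8, red, green, blue), "camera_matrix" (3x3 intrinsics, pixels), "R" (3x3) and "t" (3): a world point X has camera coordinates R X + t. Camera axes: x right, y down, z forward; pixel columns grow to the right and rows downward; lengths in m; the calibration is good to about 2 mm. A picture is of the moment at which its call begins. There is no depth.
- bot.job_done(): hands the job in; it is judged then, once.
The state is a dict: "t": time; "q": joint angles; "joint_vel": joint speeds; "joint_torque": joint torques, N m; "position": TCP position; "orientation": TCP orientation; "wrist_force": force on the tool from outside, world axes, zero at the start; "moment": the same for the moment, N m; "width": finger opening in m; "finger_force": force on a finger pad.
Only numpy, scipy, OpenCV 4.12 (cv2) and the standard library are available. Lean on these libraries where they do the work, as an engineer would, in place of code of your own. Each camera call takes 0.05 s, during which the arm holds its last target. There are 200 camera calls.

## Working session

There is one attempt and no reset: what is moved stays moved. The work goes in short steps, Python scripts to look and compute and a tool call to move; the robot and the scene stay as the last step left them, time stands still between calls to the robot, and variables do not carry over. Pictures are saved under pics/ and viewed, at most 10 in all, crops included, and the job is handed in when it is done.

Besides the shell and the picture viewer there is one more tool, called as name(argument=value, ...), one argument or row to a line, values as JSON. send_rows: Moves the arm, as the interface text tells. Its arguments: {"type":"object","properties":{"increments":{"type":"string"}},"required":["increments"]}

```bash
mkdir -p pics; ls
python3 - <<'E'
from rig import bot
import cv2,pickle
d={}
for n in ("scene","top"):
    f=bot.grab_frame(n); d[n]=f; cv2.imwrite(f"pics/{n}0.png",f["image"][:,:,::-1])
    print(n,f["camera_matrix"],f["R"],f["t"])
pickle.dump(d,open("f0.pkl","wb"))
print(bot.sense())
E
```

```text
pics
scene [[469.85792616   0.         321.7533692 ]
 [  0.         469.85792616 234.96792353]
 [  0.           0.           1.        ]] [[ 0.53524705  0.84466086 -0.00765711]
 [ 0.71240283 -0.45627101 -0.53319694]
 [-0.45386431  0.27993714 -0.84595649]] [-0.32667575 -0.3721094   1.24274304]
top [[540.79491297   0.         313.35344766]
 [  0.         540.79491297 236.35132379]
 [  0.           0.           1.        ]] [[ 0.02839597 -0.99959564  0.00149477]
 [-0.99556423 -0.02841557 -0.08969065]
 [ 0.08969685  0.00105871 -0.99596855]] [-0.0211733   0.57154715  1.40588735]
{'t': 0.1, 'q': array([-1.22360805e+00,  3.51175682e-01,  1.65235399e+00,  2.13948117e-05,
        1.13909034e+00, -8.46118618e-02]), 'joint_vel': array([-5.35731150e-06, -9.13880268e-04, -1.52058866e-03, -7.14006415e-04,
        4.45942407e-04, -2.36617486e-04]), 'joint_torque': array([ 7.81022736e-04, -4.98027170e+01, -2.85705936e+01,  7.00599980e-02,
        2.39256921e-02, -5.61869433e-05]), 'position': array([ 0.2301012 , -0.49923311,  0.23216123]), 'orientation': array([-5.10529843e-04,  9.76784802e-01,  2.14222282e-01, -5.76163505e-05]), 'wrist_force': array([6.09452131e-01, 2.41796660e-04, 7.71229982e-02]), 'moment': array([ 0.00225586,  0.03571452, -0.0002243 ]), 'finger_force': 0.0, 'width': 0.09327048467725442}
```

View pics/top0.png

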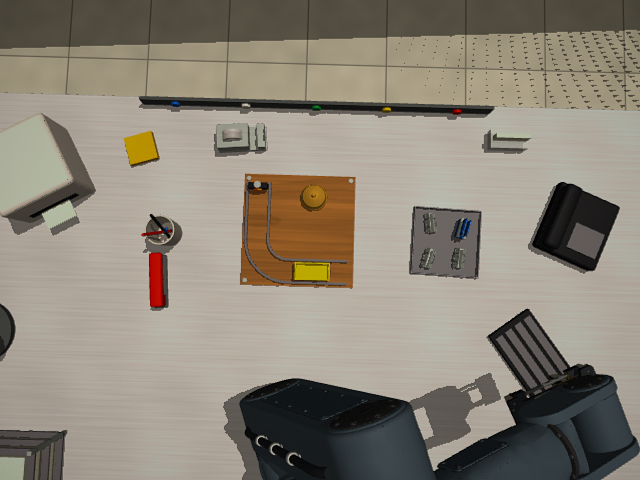

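View pics/scene0.png

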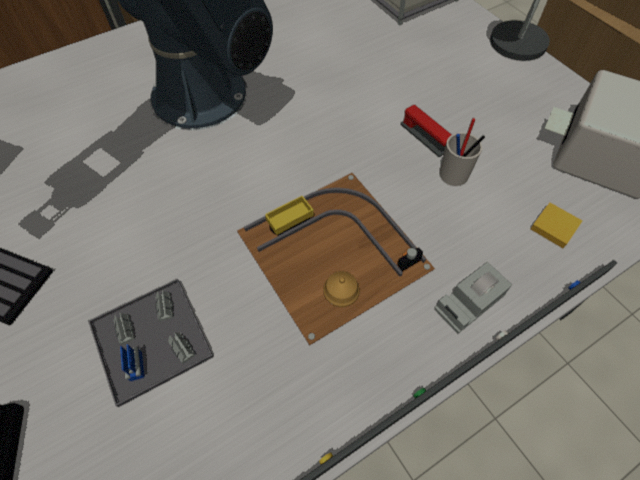

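The top view shows the carrier at about (311,271), the blue clip at (462,229) and the stop at (258,184); the scene view agrees (carrier 290,215; clip 132,362). The first leg therefore runs along about world +y, and the second along +x.

```bash
cat > h.py <<'E'
import numpy as np,cv2
def ray(f,px,z):
    K,R,t=f["camera_matrix"],f["R"],f["t"]
    d=R.T@np.linalg.solve(K,[px[0],px[1],1.]); c=-R.T@t
    return c+d*(z-c[2])/d[2]
def proj(f,X):
    p=f["camera_matrix"]@(f["R"]@np.asarray(X)+f["t"]); return p[:2]/p[2]
def blobs(f,lo,hi,amin=60,box=None):
    h=cv2.cvtColor(f["image"],cv2.COLOR_RGB2HSV); m=cv2.inRange(h,np.array(lo),np.array(hi))
    if box is not None:
        k=np.zeros_like(m); x0,y0,x1,y1=box; k[y0:y1,x0:x1]=255; m&=k
    cs,_=cv2.findContours(m,cv2.RETR_EXTERNAL,cv2.CHAIN_APPROX_NONE)
    return [c for c in sorted(cs,key=cv2.contourArea,reverse=True) if cv2.contourArea(c)>=amin]
def rect(f,c,z):
    w=np.array([ray(f,p[0],z)[:2] for p in c]).astype(np.float32)*1000
    r=cv2.minAreaRect(w); return r,cv2.boxPoints(r)
YEL=((20,120,60),(34,255,255)); BLU=((100,120,40),(125,255,255)); BRN=((5,80,50),(18,255,255))
E
python3 - <<'E'
import pickle; from h import *
d=pickle.load(open("f0.pkl","rb"))
np.set_printoptions(precision=1,suppress=True)
for n in d:
    f=d[n]
    for nm,c,z in(("yel",YEL,.038),("blu",BLU,.055)):
        for b in blobs(f,*c,amin=40)[:3]:
            r,bp=rect(f,b,z); print(n,nm,cv2.boundingRect(b),np.round(r[0],1),np.round(r[1],1),round(r[2],1))
    h=cv2.inRange(cv2.cvtColor(f["image"],cv2.COLOR_RGB2HSV),*map(np.array,BRN))
    h=cv2.morphologyEx(h,cv2.MORPH_CLOSE,np.ones((9,9)))
    cs,_=cv2.findContours(h,0,1)
    for c in sorted(cs,key=cv2.contourArea)[-3:]:
        r,bp=rect(f,c,.004); print(n,"brn",cv2.boundingRect(c),np.round(r[0],1),np.round(r[1],1),round(r[2],1),bp.tolist())
f=d["top"]
for nm,p,z in(("stop",(258,184),.041),("pencup",(160,230),.1),("bell",(313,196),.05),("stapler",(156,279),.05)): print(nm,ray(f,p,z)*1000)
E
```

```text
scene yel (531, 203, 51, 45) [806.6 448. ] [73.4 87. ] 17.4
scene yel (266, 196, 48, 39) [488.5  -2.4] [97.7 57.4] 89.7
scene yel (319, 453, 14, 11) [ 921.3 -189.9] [ 8.  22.4] 1.8
scene blu (120, 344, 24, 37) [ 617.3 -390.5] [35.8 66.5] 74.6
scene brn (0, 0, 111, 68) [-530.2 -231.5] [307.5 343.9] 77.8 [[-730.856689453125, -345.39678955078125], [-394.7364501953125, -418.19091796875], [-329.6424560546875, -117.625244140625], [-665.7626953125, -44.83111572265625]]
scene brn (538, 0, 102, 82) [ 378.3 1061.6] [279.5 437.3] 37.9 [[133.65960693359375, 1148.1617431640625], [402.37091064453125, 803.2010498046875], [622.8847045898438, 974.9730224609375], [354.17340087890625, 1319.9337158203125]]
scene brn (238, 173, 196, 172) [591.7  39.4] [299.1 298.9] 89.9 [[441.95965576171875, -109.79158020019531], [740.8357543945312, -110.37667846679688], [741.4212036132812, 188.687744140625], [442.54510498046875, 189.27284240722656]]
top yel (124, 131, 35, 35) [793.4 461.2] [80.9 78.1] 17.3
top yel (294, 261, 36, 20) [481.2  -2.6] [49.5 91.5] 1.5
top blu (459, 219, 13, 20) [ 599.9 -397.2] [20.7 53.9] 76.3
top brn (169, 229, 4, 4) [578.7 379.6] [8.2 8.1] 3.0 [[574.4159545898438, 383.37200927734375], [574.8335571289062, 375.31903076171875], [583.0574340820312, 375.74554443359375], [582.6398315429688, 383.79852294921875]]
top brn (141, 231, 22, 5) [570.3 430.5] [10.  56.5] 9.8 [[560.53076171875, 457.466064453125], [570.173828125, 401.83648681640625], [579.992431640625, 403.53851318359375], [570.349365234375, 459.1680908203125]]
top brn (240, 174, 116, 114) [590.1  37.1] [301.5 301. ] 89.9 [[439.3333740234375, -113.3298110961914], [740.3010864257812, -113.9383316040039], [740.9107666015625, 187.6087646484375], [439.94305419921875, 188.21728515625]]
stop [705.2 145.2  41. ]
pencup [570.2 380.4 100. ]
bell [675.8  -1.   50. ]
stapler [447.6 398.2  50. ]
```

```bash
cat >> h.py <<'E'
from scipy.spatial.transform import Rotation as Ro
def go(s,target,yaw_deg):
    """tool-frame shift (mm) at present orientation, then the turn vector (rad) to tool-down with tool x at yaw_deg"""
    w,x,y,z=s["orientation"]; R=Ro.from_quat([x,y,z,w])
    d=R.inv().apply(np.asarray(target)-s["position"])*1000
    T=Ro.from_euler("z",yaw_deg,degrees=True)*Ro.from_euler("x",180,degrees=True)
    return np.round(d,1),np.round((R.inv()*T).as_rotvec(),4)
E
python3 - <<'E'
from rig import bot; from h import *
print(*go(bot.sense(),[.56,-.397,.22],-13.7))
E
```

```text
[342.4  45.2  12.2] [-1.000e-03  2.000e-04  6.709e-01]
```

send_rows(
  increments="20 3 1 0 0 0 0.5;34 4.5 1 0 0 0 0.5;34 4.5 1 0 0 0 0.5;34 4.5 1 0 0 0 0.5;34 4.5 1 0 0 0 0.5;34 4.5 1 0 0 0 0.5;34 4.5 1 0 0 0 0.5;34 4.5 1 0 0 0 0.5;34 4.5 1 0 0 0 0.5;34 4.5 1 0 0 0 0.5;16 2 2 0 0 0 0.5;0 0 0 0 0 0.112 0.5;0 0 0 0 0 0.112 0.5;0 0 0 0 0 0.112 0.5;0 0 0 0 0 0.112 0.5;0 0 0 0 0 0.112 0.5;0 0 0 0 0 0.112 0.5;0 0 0 0 0 0 0.5;0 0 0 0 0 0 0.5",
)

```text
t: 2.0
position: [0.5594, -0.3979, 0.2204]
orientation: [-0.0, 0.993, -0.118, -0.0]
wrist_force: [-0.2, 0.2, 0.3]
width: 0.0461
finger_force: 0.0
```

Run:
```python
from rig import bot; from h import *
import pickle
f=bot.grab_frame("wrist"); cv2.imwrite("pics/w1.png",f["image"][:,:,::-1]); pickle.dump(f,open("w1.pkl","wb"))
for b in blobs(f,*BLU)[:4]: print(cv2.boundingRect(b),rect(f,b,.05)[0])
print(f["R"],-f["R"].T@f["t"])
```

```text
(300, 138, 20, 59) ((607.1365966796875, -396.1895751953125), (16.117351531982422, 48.830970764160156), 75.52889251708984)
[[-2.34387495e-01 -9.72143030e-01 -6.56517228e-04]
 [-9.36507550e-01  2.25614366e-01  2.68424601e-01]
 [-2.60798985e-01  6.35302032e-02 -9.63300474e-01]] [ 0.63308077 -0.41397582  0.37410622]
```

View pics/w1.png

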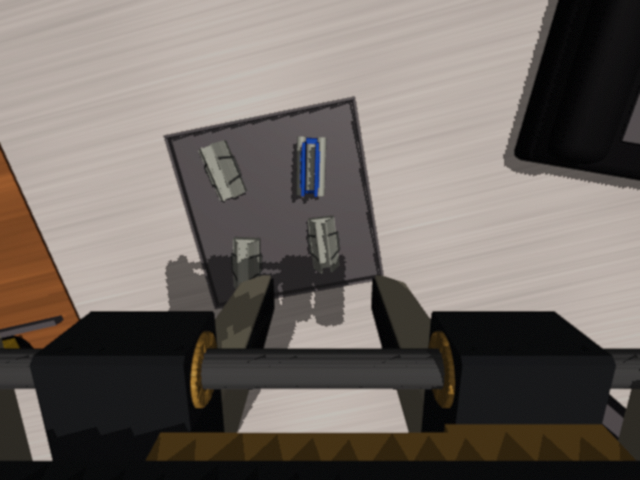

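The wrist view shows the blue grip at (310,168), upright and nearly aligned with the tool. Both silver neighbours are clear of the fingers' path.

Run:
```python
from rig import bot; from h import *
print(*go(bot.sense(),[.606,-.3967,.046],-14.5))
```

```text
[ 45.  -12.  174.5] [-0.0001  0.0004  0.0157]
```

send_rows(
  increments="22 -6 0 0 0 0.015 0.5;23 -6 0 0 0 0 0.5;0 0 30 0 0 0 0.5;0 0 35 0 0 0 0.5;0 0 35 0 0 0 0.5;0 0 30 0 0 0 0.5;0 0 20 0 0 0 0.5;0 0 15 0 0 0 0.5;0 0 9.5 0 0 0 0.5;0 0 0 0 0 0 0.5;0 0 0 0 0 0 0;0 0 0 0 0 0 0;0 0 0 0 0 0 0;0 0 0 0 0 0 0;0 0 0 0 0 0 0;0 0 0 0 0 0 0",
)

```text
t: 3.65
position: [0.6065, -0.3972, 0.0465]
orientation: [0.0, 0.992, -0.127, 0.0]
wrist_force: [-0.7, 0.3, 2.0]
width: 0.0138
finger_force: 30.0
```

send_rows(
  increments="0 0 -15 0 0 0 0;0 0 -30 0 0 0 0;0 0 -35 0 0 0 0;0 0 -35 0 0 0 0;0 0 -30 0 0 0 0;0 0 0 0 0 -0.14 0;0 0 0 0 0 -0.14 0;0 0 0 0 0 -0.14 0;0 0 0 0 0 -0.14 0;0 0 0 0 0 -0.14 0;0 0 0 0 0 -0.14 0;0 0 0 0 0 -0.14 0;0 0 0 0 0 -0.14 0;0 0 0 0 0 -0.14 0;0 0 0 0 0 -0.14 0;0 0 0 0 0 -0.14 0;0 0 0 0 0 -0.14 0;0 0 0 0 0 -0.14 0;0 0 0 0 0 0 0",
)

```text
t: 5.55
position: [0.6064, -0.3971, 0.1922]
orientation: [0.0, 0.708, 0.706, 0.0]
wrist_force: [-0.3, 0.1, -0.1]
width: 0.0138
finger_force: 30.0
```

Run:
```python
from rig import bot; from h import *
print(*go(bot.sense(),[.482,-.053,.20],90))
```

```text
[ 343.6 -125.8   -8.1] [ 0.0006  0.0004 -0.0039]
```

send_rows(
  increments="17 -6 -1 0 0 -0.0039 0;33 -12 -1 0 0 0 0;33 -12 -1 0 0 0 0;33 -12 -1 0 0 0 0;33 -12 -1 0 0 0 0;33 -12 -1 0 0 0 0;33 -12 -1 0 0 0 0;33 -12 -1 0 0 0 0;33 -12 0 0 0 0 0;33 -12 0 0 0 0 0;20 -8 0 0 0 0 0;9.6 -3.8 0 0 0 0 0;0 0 0 0 0 0 0;0 0 0 0 0 0 0",
)

```text
t: 6.95
position: [0.4819, -0.0538, 0.1995]
orientation: [0.0, 0.708, 0.706, 0.0]
wrist_force: [-0.4, -0.4, -0.7]
width: 0.0136
finger_force: 30.0
```

Run:
```python
from rig import bot; from h import *
import pickle
f=bot.grab_frame("wrist"); cv2.imwrite("pics/w2.png",f["image"][:,:,::-1]); pickle.dump(f,open("w2.pkl","wb"))
for b in blobs(f,*YEL)[:4]: print(cv2.boundingRect(b),rect(f,b,.038)[0])
print(f["R"],-f["R"].T@f["t"])
```

```text
(291, 100, 59, 116) ((482.06536865234375, -0.3149147033691406), (46.977294921875, 93.49980926513672), 0.9246314167976379)
[[ 9.99995439e-01 -2.86256552e-03  9.63580055e-04]
 [-3.01607213e-03 -9.63442973e-01  2.67896514e-01]
 [ 1.61483108e-04 -2.67898198e-01 -9.63447212e-01]] [0.48335612 0.0219802  0.35316648]
```

View pics/w2.png

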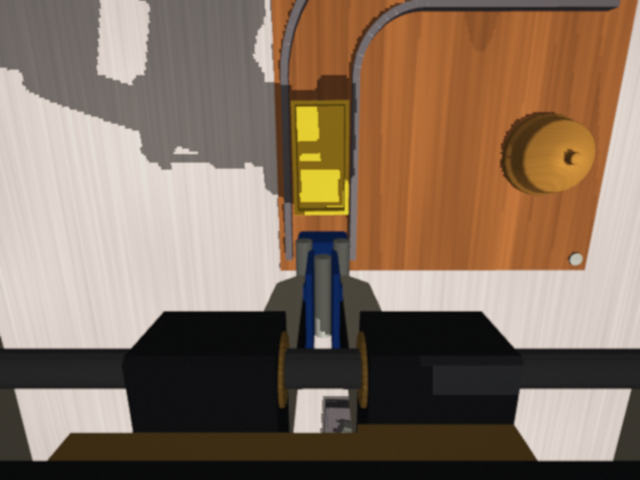

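The wrist view shows the carrier tray square in the channel at (320,158), centred near (482,-1) mm, with the clip held upright in the jaws. I'll place the clip now.

Run:
```python
from rig import bot; from h import *
import pickle
print(*go(bot.sense(),[.482,-.001,.063],90))
f=pickle.load(open("w2.pkl","rb")); h=cv2.cvtColor(f["image"],cv2.COLOR_RGB2HSV)
def runs(line):
    m=line[:,1]<60; idx=np.flatnonzero(np.diff(np.r_[0,m,0].astype(int))); return [(a,b) for a,b in zip(idx[::2],idx[1::2]) if 2<b-a<14]
for v in (225,235,245,180,150,120):
    print(v,[(a,b,np.round(ray(f,((a+b-1)/2,v),.016)[:2]*1000,1)) for a,b in runs(h[v,270:380])and[(a+270,b+270) for a,b in runs(h[v,270:380])]])
for u in (450,500,550): print(u,[(a,b,np.round(ray(f,(u,(a+b-1)/2),.016)[:2]*1000,1)) for a,b in runs(h[:60,u])])
for p in ((290,258),(352,260)): print(ray(f,p,.016)*1000)
```

```text
[ 5.310e+01 -1.000e-01  1.363e+02] [ 0.0004  0.0003 -0.0037]
225 [(np.int64(270), np.int64(279), array([438.8, -60.7])), (np.int64(285), np.int64(292), array([451.7, -60.8])), (np.int64(350), np.int64(356), array([511.3, -61. ]))]
235 [(np.int64(270), np.int64(279), array([438.4, -70.3])), (np.int64(286), np.int64(292), array([451.9, -70.4])), (np.int64(349), np.int64(356), array([511. , -70.5]))]
245 [(np.int64(270), np.int64(279), array([438., -80.])), (np.int64(286), np.int64(292), array([451.6, -80.1]))]
180 [(np.int64(270), np.int64(277), array([439.4, -19.3])), (np.int64(284), np.int64(291), array([451.9, -19.4])), (np.int64(350), np.int64(357), array([511. , -19.5]))]
150 [(np.int64(270), np.int64(276), array([440. ,   6.9])), (np.int64(283), np.int64(290), array([451.8,   6.8])), (np.int64(351), np.int64(358), array([511.3,   6.6]))]
120 [(np.int64(270), np.int64(275), array([440.5,  32. ])), (np.int64(283), np.int64(289), array([452.1,  31.9])), (np.int64(352), np.int64(358), array([511.3,  31.8]))]
450 [(np.int64(0), np.int64(10), array([585.5, 119.3]))]
500 [(np.int64(0), np.int64(10), array([625.3, 119.2]))]
550 [(np.int64(0), np.int64(10), array([665.1, 119.1]))]
[452.71302973 -92.938357    16.        ]
[511.45711381 -95.12666547  16.        ]
```

send_rows(
  increments="18 0 0 0 0 -0.0037 0;26 0 0 0 0 0 0;9 0 0 0 0 0 0;0 0 25 0 0 0 0;0 0 35 0 0 0 0;0 0 30 0 0 0 0;0 0 20 0 0 0 0;0 0 12 0 0 0 0;0 0 7 0 0 0 0;0 0 5 0 0 0 0;0 0 2 0 0 0 0;0 0 0 0 0 0 0;0 0 0 0 0 0 0",
)

```text
t: 8.3
position: [0.4817, -0.0002, 0.0637]
orientation: [0.0, 0.707, 0.708, 0.0]
wrist_force: [1.0, -0.8, -0.5]
width: 0.0139
finger_force: 30.0
```

send_rows(
  increments="0 0 1 0 0 0 0;0 0 1 0 0 0 0;0 0 0 0 0 0 0;0 0 0 0 0 0 0",
)

```text
t: 8.7
position: [0.4816, -0.0002, 0.0614]
orientation: [0.0, 0.707, 0.708, 0.0]
wrist_force: [0.1, 0.2, 2.9]
width: 0.0139
finger_force: 30.0
```

send_rows(
  increments="0 0 0 0 0 0 0.45;0 0 0 0 0 0 0.45;0 0 0 0 0 0 0.45;0 0 0 0 0 0 0.45;0 0 -15 0 0 0 0.45;0 0 -30 0 0 0 0.45;0 0 -35 0 0 0 0.45;0 0 -35 0 0 0 0.45;0 0 -25 0 0 0 0.45;-20 0 0 0 0 0 0.45;-30 0 0 0 0 0 0.2;-25 0 0 0 0 0 0;-15 0 0 0 0 0 0;0 0 0 0 0 0 0;0 0 0 0 0 0 0",
)

```text
t: 10.2
position: [0.4814, -0.0898, 0.201]
orientation: [-0.0, 0.707, 0.707, -0.0]
wrist_force: [-0.1, 0.4, -0.8]
width: 0.0061
finger_force: 0.0
```

Run:
```python
from rig import bot; from h import *
import pickle
f=bot.grab_frame("wrist"); cv2.imwrite("pics/w3.png",f["image"][:,:,::-1]); pickle.dump(f,open("w3.pkl","wb"))
for nm,C,z in(("y",YEL,.038),("b",BLU,.07)):
  for b in blobs(f,*C)[:3]: print(nm,cv2.boundingRect(b),rect(f,b,z)[0])
h=cv2.cvtColor(f["image"],cv2.COLOR_RGB2HSV)
t=bot.grab_frame("top"); pickle.dump(t,open("t3.pkl","wb")); s=bot.grab_frame("scene")
cv2.imwrite("pics/s3.png",cv2.resize(s["image"][130:300,200:450,::-1],None,fx=3,fy=3,interpolation=cv2.INTER_CUBIC))
cv2.imwrite("pics/t3.png",cv2.resize(t["image"][165:300,230:370,::-1],None,fx=4,fy=4,interpolation=cv2.INTER_CUBIC))
```

```text
y (290, 50, 63, 122) ((481.51702880859375, 0.7493515014648438), (47.91870880126953, 92.1496353149414), 0.09603080153465271)
b (311, 79, 24, 67) ((482.8326110839844, -0.5726032257080078), (16.394880294799805, 45.305057525634766), 0.5721346139907837)
```

View pics/w3.png

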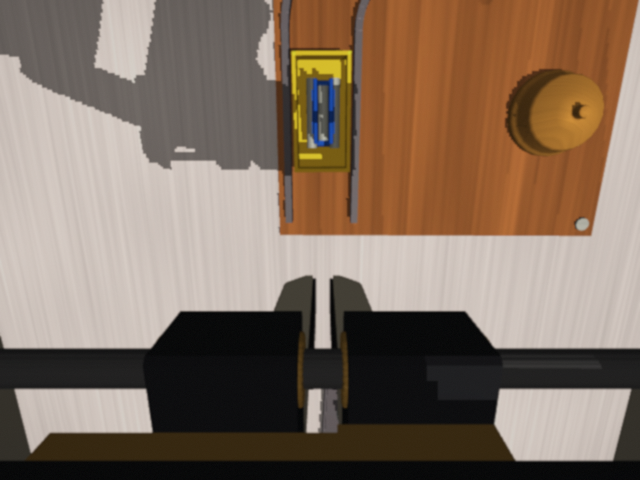

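View pics/t3.png

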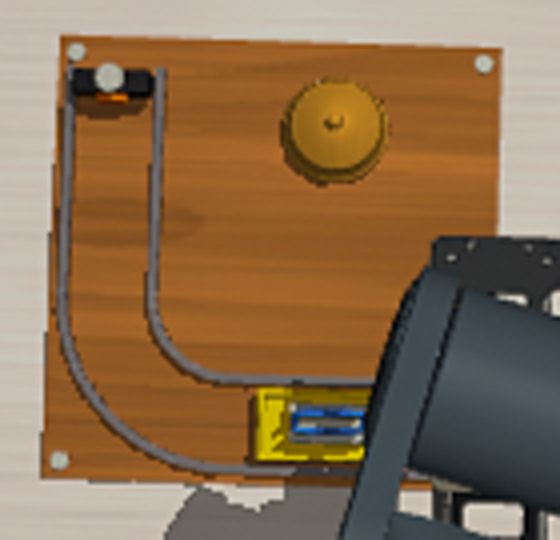

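The wrist view shows the clip standing in the tray, centred at (323,112). In the top crop the leg-2 walls sit at crop columns of about 67 and 155, and the stop with its orange plunger is at (110,90).

Run:
```python
import pickle; from h import *
t=pickle.load(open("t3.pkl","rb")); h=cv2.cvtColor(t["image"],cv2.COLOR_RGB2HSV)
np.set_printoptions(precision=1,suppress=True)
for v in (200,208,216,224):
    s=h[v,240:280,1].astype(float); w=np.clip(110-s,0,None)
    for a,b in((2,11),(22,34)):
        u=240+a+(w[a:b]*np.arange(b-a)).sum()/w[a:b].sum(); print(v,round(u,2),ray(t,(u,v),.016)[:2]*1000)
for u in (300,):
    s=h[240:290,u,1]; print(s)
b=blobs(t,(5,200,120),(14,255,255),amin=2,box=(245,178,275,196))
for c in b: print(cv2.boundingRect(c),ray(t,c.mean(0)[0],.029)*1000)
w=pickle.load(open("w3.pkl","rb"))
for p in((289,221),(354,222)): print(ray(w,p,.016)*1000)
```

```text
200 244.63 [665.3 182.1]
200 269.09 [667.2 116.5]
208 245.03 [643.8 180.1]
208 268.48 [645.6 117.4]
216 244.91 [622.2 179.6]
216 268.35 [624. 117.]
224 244.63 [600.7 179.5]
224 268.11 [602.4 116.8]
[193 191 190 192 188 190 189 192 189 190 187 190 193 192 190 189 189 198
 168   7  14 172 255 255 255 255 255 255 255 255 255 255 255 255 255 255
 255 255 255 255 195 100  11  14 209 186  88  27  26  20]
[451.9 -93.4  16. ]
[512.1 -94.2  16. ]
```

send_rows(
  increments="0 0 25 0 0 0 0;0 0 35 0 0 0 0;0 0 35 0 0 0 0;0 0 30 0 0 0 0;0 0 20 0 0 0 0;0 0 13 0 0 0 0;0 0 8 0 0 0 0;0 0 0 0 0 0 0;0 0 0 0 0 0 0",
)

```text
t: 11.25
position: [0.482, -0.0902, 0.0358]
orientation: [0.0, 0.706, 0.708, 0.0]
wrist_force: [-0.1, 0.2, -0.2]
width: 0.0005
finger_force: 0.0
```

```bash
cat > path.py <<'E'
from h import *
O=np.array([566.5,64.]); OFF=46+7.5
def cl(s):  # centre line in track axes, s=0 at bend start
    if s<0: return np.array([-85,s])
    L=85*np.pi/2
    if s<L: a=s/85; return 85*np.array([-np.cos(a),np.sin(a)])
    return np.array([s-L,85.])
from scipy.optimize import brentq
def car(sA):
    A=cl(sA); sB=brentq(lambda s:np.linalg.norm(cl(s)-A)-48,sA+30,sA+60); d=(cl(sB)-A)/48
    return A+24*d,d
def tcp(sA,off=OFF):
    c,d=car(sA); return c-off*d+O, np.degrees(np.arctan2(d[1],d[0]))
E
python3 - <<'E'
from path import *; from rig import bot
s=bot.sense(); print(s["position"]*1000,s["width"],s["wrist_force"])
for sA in range(-90,170,10): p,y=tcp(sA); print(sA,np.round(p,1),round(y,1))
E
```

```text
[481.9982112  -90.21691974  35.80490542] 0.0005322570193594322 [-0.06377502  0.15655522 -0.19010013]
-90 [481.5 -55.5] 90.0
-80 [481.5 -45.5] 90.0
-70 [481.5 -35.5] 90.0
-60 [481.5 -25.5] 90.0
-50 [481.5 -15.5] 90.0
-40 [481.3  -5.5] 89.5
-30 [480.3   4.5] 87.7
-20 [478.6  14.6] 84.4
-10 [476.2  25. ] 79.7
0 [473.2  35.7] 73.6
10 [470.5  46.9] 66.9
20 [469.1  58.2] 60.1
30 [469.1  69.7] 53.4
40 [470.5  81.1] 46.6
50 [473.2  92.2] 39.9
60 [477.1 103. ] 33.2
70 [482.3 113.2] 26.4
80 [488.7 122.8] 19.7
90 [496.1 131.4] 13.1
100 [504.6 138.5] 7.8
110 [513.8 143.8] 3.9
120 [523.5 147.3] 1.3
130 [533.5 148.9] 0.1
140 [543.5 149. ] 0.0
150 [553.5 149. ] 0.0
160 [563.5 149. ] 0.0
```

send_rows(
  increments="5 0 0 0 0 0 0;6 0 0 0 0 0 0;6 0 0 0 0 0 0;5 0 0 0 0 0 0;3 0 0 0 0 0 0;2 0 0 0 0 0 0;2 0 0 0 0 0 0;2 0 0 0 0 0 0;2 0 0 0 0 0 0;2 0 0 0 0 0 0;2 0 0 0 0 0 0",
)

```text
t: 12.35
position: [0.4815, -0.0532, 0.0351]
orientation: [0.0, 0.707, 0.708, -0.0]
wrist_force: [-0.7, -1.8, -1.1]
width: 0.0006
finger_force: 0.9
```

send_rows(
  increments="3 0 0 0 0 0 0;4 0 0 0 0 0 0;4 0 0 0 0 0 0;4 0 0 0 0 0 0;4 0 0 0 0 0 0;4 0 0 0 0 0 0;4 0 0 0 0 0 0;4 0 0 0 0 0 0;4 0 0 0 0 0 0",
)

```text
t: 13.25
position: [0.4814, -0.0179, 0.0351]
orientation: [-0.0, 0.707, 0.708, -0.0]
wrist_force: [0.1, -0.4, -2.0]
width: 0.0004
finger_force: 0.8
```

```bash
cat > inc.py <<'E'
import sys; from path import *; from rig import bot
s=bot.sense(); off=float(sys.argv[3]) if len(sys.argv)>3 else OFF
w,x,y,z=s["orientation"]; R=Ro.from_quat([x,y,z,w]); p=s["position"]*1000
print(np.round(p,1),np.round(s["wrist_force"],1))
P=np.array([*p[:2],35.2])
for sA in np.arange(float(sys.argv[1]),float(sys.argv[2])+.1,4):
    q,yaw=tcp(sA,off); T=Ro.from_euler("z",yaw,degrees=True)*Ro.from_euler("x",180,degrees=True)
    d=R.inv().apply(np.array([*q,35.2])-P); r=(R.inv()*T).as_rotvec()
    print(sA,np.round(d,1),np.round(r[2],3)); R=T; P=np.array([*q,35.2])
E
python3 - <<'E'
from rig import bot; from h import *
f=bot.grab_frame("wrist")
for nm,C,z in(("y",YEL,.038),("b",BLU,.07)):
  for b in blobs(f,*C)[:2]: print(nm,cv2.boundingRect(b),rect(f,b,z)[0])
E
python3 inc.py -46 30
```

```text
y (258, 55, 127, 236) ((482.0360107421875, 38.54114532470703), (47.337894439697266, 93.40995788574219), 0.028734294697642326)
b (298, 118, 53, 149) ((483.1497497558594, 38.29454803466797), (16.700674057006836, 47.42571258544922), 0.1279851347208023)
[481.4 -17.4  35.1] [-1.3  0.3 -0.1]
-46.0 [5.9 0.1 0. ] 0.002
-42.0 [ 4.  -0.1 -0. ] 0.004
-38.0 [ 4.  -0.2 -0. ] 0.008
-34.0 [ 4.  -0.4 -0. ] 0.012
-30.0 [ 4.  -0.6 -0. ] 0.016
-26.0 [ 4.  -0.7 -0. ] 0.02
-22.0 [ 4.  -0.9 -0. ] 0.024
-18.0 [ 4.  -1.2 -0. ] 0.028
-14.0 [ 4.  -1.4 -0. ] 0.032
-10.0 [ 4.  -1.6 -0. ] 0.036
-6.0 [ 4.  -1.9 -0. ] 0.04
-2.0 [ 3.9 -2.2 -0. ] 0.044
2.0 [ 3.9 -2.4 -0. ] 0.047
6.0 [ 3.9 -2.4 -0. ] 0.047
10.0 [ 3.9 -2.4 -0. ] 0.047
14.0 [ 3.9 -2.4 -0. ] 0.047
18.0 [ 3.9 -2.4 -0. ] 0.047
22.0 [ 3.9 -2.4 -0. ] 0.047
26.0 [ 3.9 -2.4 -0. ] 0.047
30.0 [ 3.9 -2.4 -0. ] 0.047
```

send_rows(
  increments="4 0 0 0 0 0 0;3.5 0 0 0 0 0.004 0;4 -0.2 0 0 0 0.008 0;4 -0.4 0 0 0 0.012 0;4 -0.6 0 0 0 0.016 0;4 -0.7 0 0 0 0.02 0;4 -0.9 0 0 0 0.024 0;4 -1.2 0 0 0 0.028 0;4 -1.4 0 0 0 0.032 0",
)

```text
t: 14.2
position: [0.4771, 0.0179, 0.0351]
orientation: [-0.0, 0.756, 0.654, -0.0]
wrist_force: [-2.0, -2.6, -0.3]
width: 0.0004
finger_force: 1.2
```

```bash
cat > chk.py <<'E'
from rig import bot; from path import *
f=bot.grab_frame("wrist"); s=bot.sense()
for nm,C,z in(("y",YEL,.038),("b",BLU,.07)):
  for b in blobs(f,*C)[:1]:
    r=rect(f,b,z)[0]; print(nm,cv2.boundingRect(b),np.round(r[0],1),np.round(r[1],1),round(r[2],1))
    if nm=="y": c=np.array(r[0])-O; print("track",np.round(c,1),"radius",round(np.hypot(*c),1))
E
python3 chk.py; python3 inc.py -10 50
```

```text
y (253, 54, 129, 237) [485.1  74.2] [93.9 47.6] 82.6
track [-81.4  10.2] radius 82.0
b (294, 117, 55, 150) [486.2  73.6] [47.8 16.7] 82.6
[477.   18.4  35.1] [-0.2  0.6  0.4]
-10.0 [ 6.4 -1.7  0. ] 0.034
-6.0 [ 4.  -1.9 -0. ] 0.04
-2.0 [ 3.9 -2.2 -0. ] 0.044
2.0 [ 3.9 -2.4 -0. ] 0.047
6.0 [ 3.9 -2.4 -0. ] 0.047
10.0 [ 3.9 -2.4 -0. ] 0.047
14.0 [ 3.9 -2.4 -0. ] 0.047
18.0 [ 3.9 -2.4 -0. ] 0.047
22.0 [ 3.9 -2.4 -0. ] 0.047
26.0 [ 3.9 -2.4 -0. ] 0.047
30.0 [ 3.9 -2.4 -0. ] 0.047
34.0 [ 3.9 -2.4 -0. ] 0.047
38.0 [ 3.9 -2.4 -0. ] 0.047
42.0 [ 3.9 -2.4 -0. ] 0.047
46.0 [ 3.9 -2.4 -0. ] 0.047
50.0 [ 3.9 -2.4 -0. ] 0.047
```

send_rows(
  increments="5 -1.5 0 0 0 0.034 0;4 -1.9 0 0 0 0.04 0;4 -2.2 0 0 0 0.044 0;4 -2.4 0 0 0 0.047 0;4 -2.4 0 0 0 0.047 0;4 -2.4 0 0 0 0.047 0;4 -2.4 0 0 0 0.047 0",
)

```text
t: 14.95
position: [0.4699, 0.0499, 0.0351]
orientation: [-0.0, 0.847, 0.531, -0.0]
wrist_force: [-1.2, -1.5, 1.0]
width: 0.0002
finger_force: 1.1
```

```bash
python3 chk.py; python3 inc.py 18 50
```

```text
y (248, 52, 129, 239) [493.1 102.1] [93.6 47.6] 66.0
track [-73.4  38.1] radius 82.7
b (290, 117, 56, 150) [494.  101.3] [47.6 16.7] 66.2
[469.9  50.3  35.1] [-0.1  0.4  0.5]
18.0 [ 4.8 -3.   0. ] 0.045
22.0 [ 3.9 -2.4 -0. ] 0.047
26.0 [ 3.9 -2.4 -0. ] 0.047
30.0 [ 3.9 -2.4 -0. ] 0.047
34.0 [ 3.9 -2.4 -0. ] 0.047
38.0 [ 3.9 -2.4 -0. ] 0.047
42.0 [ 3.9 -2.4 -0. ] 0.047
46.0 [ 3.9 -2.4 -0. ] 0.047
50.0 [ 3.9 -2.4 -0. ] 0.047
```

send_rows(
  increments="4 -2.7 0 0 0 0.04 0;4 -2.4 0 0 0 0.047 0;4 -2.4 0 0 0 0.047 0;4 -2.4 0 0 0 0.047 0;4 -2.4 0 0 0 0.047 0;4 -2.4 0 0 0 0.047 0;4 -2.4 0 0 0 0.047 0;4 -2.4 0 0 0 0.047 0",
)

```text
t: 15.8
position: [0.472, 0.0869, 0.0351]
orientation: [-0.0, 0.93, 0.367, -0.001]
wrist_force: [-2.7, -2.3, 0.6]
width: 0.0004
finger_force: 1.3
```

```bash
python3 chk.py; python3 inc.py 46 98
```

```text
y (252, 54, 128, 237) [512.2 127.2] [94.  47.5] 44.2
track [-54.3  63.2] radius 83.3
b (293, 118, 55, 150) [512.8 126.2] [47.7 16.7] 44.7
[472.2  87.4  35.1] [-1.   0.5 -0.2]
46.0 [ 0.1 -0.5  0. ] 0.006
50.0 [ 3.9 -2.4 -0. ] 0.047
54.0 [ 3.9 -2.4 -0. ] 0.047
58.0 [ 3.9 -2.4 -0. ] 0.047
62.0 [ 3.9 -2.4 -0. ] 0.047
66.0 [ 3.9 -2.4 -0. ] 0.047
70.0 [ 3.9 -2.4 -0. ] 0.047
74.0 [ 3.9 -2.4 -0. ] 0.047
78.0 [ 3.9 -2.4 -0. ] 0.047
82.0 [ 3.9 -2.4 -0. ] 0.047
86.0 [ 3.9 -2.4 -0. ] 0.047
90.0 [ 3.9 -2.3 -0. ] 0.044
94.0 [ 3.9 -2.2 -0. ] 0.04
98.0 [ 3.9 -2.1 -0. ] 0.036
```

send_rows(
  increments="4 -2.7 0 0 0 0.047 0;4 -2.4 0 0 0 0.047 0;4 -2.4 0 0 0 0.047 0;4 -2.4 0 0 0 0.047 0;4 -2.4 0 0 0 0.047 0;4 -2.4 0 0 0 0.047 0;4 -2.4 0 0 0 0.047 0;4 -2.4 0 0 0 0.047 0",
)

```text
t: 16.65
position: [0.4876, 0.1206, 0.0351]
orientation: [-0.0, 0.982, 0.188, -0.001]
wrist_force: [-2.5, -0.9, 3.2]
width: 0.0006
finger_force: 1.5
```

```bash
python3 chk.py; python3 inc.py 82 130
```

```text
y (254, 54, 129, 237) [539.6 143.5] [93.5 47.6] 22.0
track [-26.9  79.5] radius 84.0
b (295, 118, 54, 151) [539.4 142.3] [48.2 16.6] 22.0
[488.1 121.   35.1] [-0.8  0.   0.2]
82.0 [ 3.1 -2.6 -0. ] 0.055
86.0 [ 3.9 -2.4 -0. ] 0.047
90.0 [ 3.9 -2.3 -0. ] 0.044
94.0 [ 3.9 -2.2 -0. ] 0.04
98.0 [ 3.9 -2.1 -0. ] 0.036
102.0 [ 3.9 -1.9 -0. ] 0.032
106.0 [ 3.9 -1.7 -0. ] 0.029
110.0 [ 3.9 -1.6 -0. ] 0.025
114.0 [ 3.9 -1.4 -0. ] 0.021
118.0 [ 4.  -1.1 -0. ] 0.017
122.0 [ 4.  -0.9 -0. ] 0.013
126.0 [ 4.  -0.7 -0. ] 0.009
130.0 [ 4.  -0.4 -0. ] 0.005
```

send_rows(
  increments="4 -2.6 0 0 0 0.05 0;4 -2.4 0 0 0 0.047 0;4 -2.3 0 0 0 0.044 0;4 -2.2 0 0 0 0.04 0;4 -2 0 0 0 0.036 0;4 -1.8 0 0 0 0.032 0;4 -1.6 0 0 0 0.029 0;4 -1.5 0 0 0 0.025 0;4 -1.3 0 0 0 0.021 0;4 -1 0 0 0 0.017 0;4 -0.8 0 0 0 0.012 0",
)

```text
t: 17.8
position: [0.5272, 0.1474, 0.035]
orientation: [-0.0, 1.0, 0.012, -0.0]
wrist_force: [-1.2, -0.2, -1.6]
width: 0.0008
finger_force: 0.8
```

```bash
python3 chk.py; python3 inc.py 122 146
python3 - <<'E'
from rig import bot; from h import *
f=bot.grab_frame("wrist"); cv2.imwrite("pics/w4.png",f["image"][:,:,::-1])
for c in blobs(f,(5,200,100),(15,255,255),amin=20,box=(150,0,500,150))[:3]: print(cv2.boundingRect(c),ray(f,c.mean(0)[0],.036)*1000)
E
```

```text
y (257, 54, 128, 237) [583.6 151. ] [93.6 47.5] 1.3
track [17.1 87. ] radius 88.7
b (296, 119, 54, 150) [582.7 150. ] [47.8 16.6] 1.5
[527.9 147.4  35.1] [-0.2 -0.4 -0.7]
122.0 [-2.4 -0.4 -0. ] 0.007
126.0 [ 4.  -0.7 -0. ] 0.009
130.0 [ 4.  -0.4 -0. ] 0.005
134.0 [ 4.  -0.1 -0. ] 0.002
138.0 [4. 0. 0.] 0.0
142.0 [4. 0. 0.] 0.0
146.0 [4. 0. 0.] 0.0
```

View pics/w4.png

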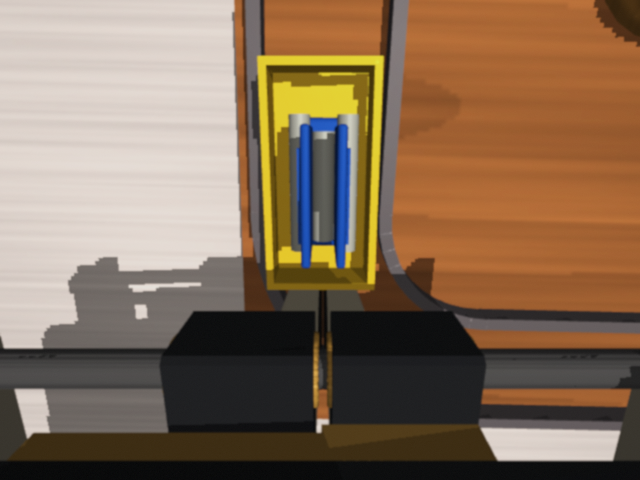

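The wrist view shows the carrier through the bend, straight in the second leg, with the clip still upright in the tray at (325,190). I'll push on 40 mm, then feel for the plunger.

send_rows(
  increments="4 -0.7 0 0 0 0.01 0;4 -0.5 0 0 0 0.008 0;4 -0.3 0 0 0 0.004 0;4 0 0 0 0 0 0;4 0 0 0 0 0 0;4 0 0 0 0 0 0;4 0 0 0 0 0 0;4 0 0 0 0 0 0;4 0 0 0 0 0 0;3 0 0 0 0 0 0;2 0 0 0 0 0 0",
)

```text
t: 19.0
position: [0.5682, 0.149, 0.0351]
orientation: [-0.0, 1.0, 0.001, 0.0]
wrist_force: [-2.1, -0.1, 0.5]
width: 0.0003
finger_force: 1.1
```

```bash
python3 chk.py
python3 - <<'E'
from rig import bot; from h import *
t=bot.grab_frame("top"); cv2.imwrite("pics/t5.png",cv2.resize(t["image"][165:235,230:300,::-1],None,fx=8,fy=8,interpolation=cv2.INTER_CUBIC))
print(bot.sense()["wrist_force"])
E
```

```text
y (257, 55, 128, 236) [624.5 151.5] [93.4 47.5] 0.1
track [58.  87.5] radius 104.9
b (296, 119, 54, 150) [623.7 150.6] [16.6 47.9] 90.0
[ 0.16181148 -0.67515228 -0.00848671]
```

View pics/t5.png

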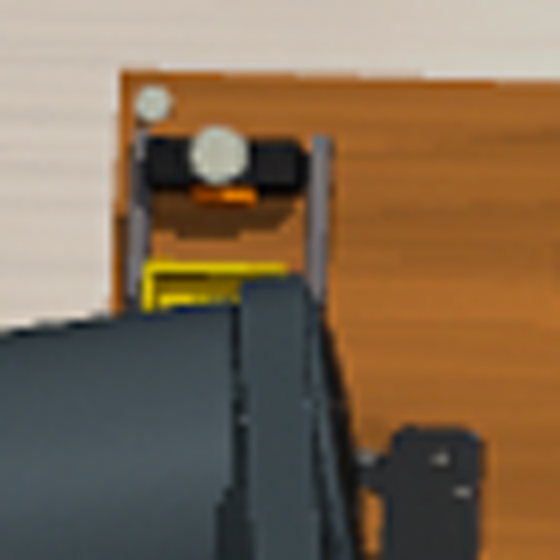

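The top crop shows the tray front at crop row 262 and the plunger tip at row 203, a gap of about 19 mm. I'll go most of the way, then creep.

send_rows(
  increments="3 0 0 0 0 0 0;3 0 0 0 0 0 0;3 0 0 0 0 0 0;2 0 0 0 0 0 0;1 0 0 0 0 0 0;1 0 0 0 0 0 0;1 0 0 0 0 0 0",
)

```text
t: 19.8
position: [0.582, 0.1491, 0.0352]
orientation: [-0.0, 1.0, 0.001, -0.0]
wrist_force: [-2.8, 0.5, 4.6]
width: 0.0006
finger_force: 1.6
```

send_rows(
  increments="1 0 0 0 0 0 0;1 0 0 0 0 0 0;1 0 0 0 0 0 0",
)

```text
t: 20.1
position: [0.585, 0.1491, 0.0352]
orientation: [-0.0, 1.0, 0.001, -0.0]
wrist_force: [-3.5, 1.0, 3.0]
width: 0.0005
finger_force: 1.6
```

send_rows(
  increments="1 0 0 0 0 0 0;1 0 0 0 0 0 0",
)

```text
t: 20.3
position: [0.587, 0.1491, 0.0351]
orientation: [-0.0, 1.0, 0.001, -0.0]
wrist_force: [-2.9, -0.1, 3.0]
width: 0.0005
finger_force: 1.6
```

send_rows(
  increments="1 0 0 0 0 0 0;0.5 0 0 0 0 0 0",
)

```text
t: 20.5
position: [0.5886, 0.1491, 0.0351]
orientation: [-0.0, 1.0, 0.001, 0.0]
wrist_force: [-3.5, 0.7, 2.8]
width: 0.0006
finger_force: 1.6
```

send_rows(
  increments="0.5 0 0 0 0 0 0;0.5 0 0 0 0 0 0",
)

```text
t: 20.7
position: [0.5893, 0.1491, 0.0351]
orientation: [0.0, 1.0, 0.001, -0.0]
wrist_force: [-5.4, 0.4, 5.4]
width: 0.0008
finger_force: 2.9
```

send_rows(
  increments="0.5 0 0 0 0 0 0;0.5 0 0 0 0 0 0",
)

```text
t: 20.9
position: [0.5897, 0.1491, 0.0351]
orientation: [0.0, 1.0, 0.001, -0.001]
wrist_force: [-8.9, -0.4, 6.2]
width: 0.0005
finger_force: 3.9
```

send_rows(
  increments="0.5 0 0 0 0 0 0;0 0 0 0 0 0 0",
)

```text
t: 21.1
position: [0.5902, 0.1491, 0.0351]
orientation: [0.0, 1.0, 0.001, -0.001]
wrist_force: [-7.5, -0.7, 6.2]
width: 0.0004
finger_force: 3.6
```

send_rows(
  increments="0.5 0 0 0 0 0 0;0 0 0 0 0 0 0",
)

```text
t: 21.3
position: [0.5907, 0.1491, 0.0351]
orientation: [0.0, 1.0, 0.001, -0.001]
wrist_force: [-6.7, 0.5, 6.1]
width: 0.0002
finger_force: 3.6
```

send_rows(
  increments="0.5 0 0 0 0 0 0;0.5 0 0 0 0 0 0;0.5 0 0 0 0 0 0;0 0 0 0 0 0 0",
)

```text
t: 21.7
position: [0.5923, 0.1491, 0.0351]
orientation: [0.0, 1.0, 0.001, -0.001]
wrist_force: [-7.1, 0.9, 5.7]
width: 0.0006
finger_force: 3.6
```

send_rows(
  increments="0.5 0 0 0 0 0 0;0.5 0 0 0 0 0 0;0 0 0 0 0 0 0",
)

```text
t: 22.0
position: [0.5932, 0.1491, 0.0351]
orientation: [0.0, 1.0, 0.001, -0.001]
wrist_force: [-7.3, -0.1, 6.4]
width: 0.0003
finger_force: 3.6
```

send_rows(
  increments="0.5 0 0 0 0 0 0;0 0 0 0 0 0 0",
)

```text
t: 22.2
position: [0.5937, 0.1491, 0.0351]
orientation: [0.0, 1.0, 0.001, -0.001]
wrist_force: [-7.6, -0.5, 5.0]
width: 0.0006
finger_force: 3.6
```

send_rows(
  increments="0.5 0 0 0 0 0 0;0 0 0 0 0 0 0",
)

```text
t: 22.4
position: [0.5942, 0.1491, 0.0351]
orientation: [0.0, 1.0, 0.001, -0.001]
wrist_force: [-6.1, -0.4, 5.7]
width: 0.0003
finger_force: 3.6
```

send_rows(
  increments="0.4 0 0 0 0 0 0;0 0 0 0 0 0 0",
)

```text
t: 22.6
position: [0.5943, 0.1491, 0.0351]
orientation: [0.0, 1.0, 0.001, -0.001]
wrist_force: [-10.1, -0.3, 8.7]
width: 0.0004
finger_force: 4.7
```

send_rows(
  increments="0.3 0 0 0 0 0 0;0 0 0 0 0 0 0",
)

```text
t: 22.8
position: [0.5943, 0.1491, 0.0351]
orientation: [0.0, 1.0, 0.001, -0.002]
wrist_force: [-10.9, -0.3, 8.4]
width: 0.0004
finger_force: 5.5
```

The force has climbed to 11 N with no further travel, about 5.5 mm past first plunger contact, so the carrier is home. I'll back off.

send_rows(
  increments="-0.5 0 0 0 0 0 0;-1 0 0 0 0 0 0;-4 0 0 0 0 0 0;-10 0 0 0 0 0 0;-15 0 0 0 0 0 0;-15 0 0 0 0 0 0;0 0 -20 0 0 0 0;0 0 -35 0 0 0 0;0 0 -35 0 0 0 0;0 0 -35 0 0 0 0;-20 0 -20 0 0 0 0;-35 0 0 0 0 0 0;-30 0 0 0 0 0 0;-20 0 0 0 0 0 0;0 0 0 0 0 0 0;0 0 0 0 0 0 0",
)

```text
t: 24.4
position: [0.4456, 0.1488, 0.1805]
orientation: [-0.0, 1.0, 0.001, 0.001]
wrist_force: [1.0, -0.1, 0.3]
width: 0.0003
finger_force: 0.0
```

```bash
python3 chk.py
python3 - <<'E'
from rig import bot; from h import *
f=bot.grab_frame("wrist"); s=bot.grab_frame("scene")
a=cv2.resize(s["image"][170:330,290:450,::-1],(400,400),interpolation=cv2.INTER_CUBIC)
b=cv2.resize(f["image"][:,120:600,::-1],(400,400))
cv2.imwrite("pics/end.png",np.hstack([a,b]))
E
```

```text
y (287, 0, 69, 12) [606.7 151.8] [ 6.8 47.6] 0.2
track [40.2 87.8] radius 96.6
```

View pics/end.png

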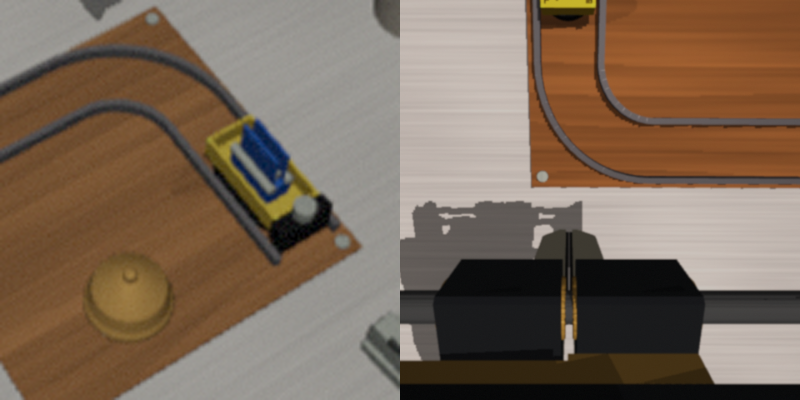

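The scene crop on the left shows the carrier against the black stop at (300,225) with the clip upright in it. The gripper is clear, so I'll hand in.

```bash
python3 -c "
from rig import bot; print(bot.job_done())"
```

```text
the job is handed in; nothing more can be done
None
```

The job is handed in: the blue clip stands upright in the carrier, which was pushed round the bend and felt home against the black stop after about 5.5 mm of plunger travel (highest push read about 11 N), and the arm is clear.

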